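Back off the ratchet of a scroll-bending jig

TASK

The smith's scroll jig is still locked by its ratchet after the last bend. Swing the pawl well clear of the teeth, crank the wheel backward (counter-clockwise seen from above) until the crank bears firmly against the stop post, without slamming or straining it, then gently swing the pawl back in until it bears on the teeth, and leave it so. Do not force the wheel against the pawl, and leave the other things on the bench where they are.

Things in the scene. Friction and masses are not known exactly. Their poses are not given: they have to be found in the camera images.
- jig: grey steel base plate of the jig, 270 x 300 mm, 12 mm thick, bolted to the bench anywhere in front of the robot, at any small yaw; the origin is on the bench right under the wheel's axis; z up. All heights given here are above the bench. The plate spans x -135..135, y -140..160 mm in its own frame; the pawl stands on its +y side.
- wheel (a joint): steel ratchet wheel, 156 mm across, 14 saw teeth 11 mm deep (teeth from 20 to 38 mm high), lying flat on an upright axle. Angle turned from where it was locked, in rad: 0 at the start, grows counter-clockwise seen from above (backward, paying out). It needs a turn of 0.8 to 1.95 rad to reach the stop, and has a steady drag of 0.15 N m (1.7 N at the handle); it stays where it is left.
- axle (a point): point on the wheel's axis at the top of the crank, 52 mm high; its x axis points along the crank to the handle and turns with the wheel
- handle (a point): middle of the crank's upright wooden grip: 21 to 25 mm thick, 58 mm tall (57 to 115 mm high), this point 86 mm high; 90 mm from the wheel's axis. The grip spins freely on its pin. The crank is a flat bar 18 mm wide, 42 to 52 mm high, reaching out to 118 mm from the axis; its side strikes the stop post.
- stop: the stop's clamp: a flat steel foot, 80 mm long, with a 14 mm round steel post on it, both 105 mm from the wheel's axis, post top 56 mm high. Origin on the bench under the axis. With the post at mid-foot the crank would touch it when pointing along this x axis, but the post is set up to 0.22 rad (23 mm) to either side, unmeasured: feel for it. Rigid: 10 N is firm, 25 N strains it.
- pawl (a joint): the pawl: dark steel finger beside the wheel on an upright pivot; angle in rad, 0 when deep in a tooth (start), grows counter-clockwise as it swings out, end of travel 0.9. It blocks the wheel's backward turn until about 0.2, and is well clear above 0.5. Stiff pivot (0.12 N m, 3 N at its knob): it stays where it is put. Swung back in, it meets the teeth somewhere between 0 and 0.19, as the wheel happens to stand.
- pawl_pivot (a point): point on the pawl's pivot axis, 40 mm high; its x axis points along the pawl to its tip (62 mm away)
- pawl_knob (a point): middle of the upright steel thumb pin on the pawl: 15 mm thick, 56 mm tall (38 to 94 mm high), this point 70 mm high, 42 mm from the pawl's pivot axis. Push or pinch it to swing the pawl.
- hammer: cross-peen hammer, 280 mm long, wooden handle; bystander, to be left alone
- punch: round steel punch, 14 mm thick, 110 mm long; bystander, to be left alone
- scroll_hook: small forged spiral hook, 80 mm, lying on the jig's base plate; bystander, to be left alone
- leaf_hook: forged J-shaped hook, 80 mm; bystander, to be left alone
- mug: white enamel mug, 80 mm wide, 90 mm tall; bystander, to be left alone
- wire_brush: hand brush with wooden handle; bystander, to be left alone
- flat_bar: flat steel bar 220 x 20 x 6 mm; bystander, to be left alone

How it is judged:
On the way, in this order (a step that is already met when the one before it is completed fails the run):
1. the pawl is swung clear of the teeth (past 0.45 rad) while the wheel has not yet been turned back (value of joint pawl above 0.45 rad and value of joint wheel below 0.12 rad), for 0.2 s.
2. the crank bears on the stop post with more than 4 N (contact force between stop and wheel above 4 N), for 0.2 s.
3. the pawl is back in and bears on the teeth (more than 0.5 N) (value of joint pawl below 0.24 rad and contact force between pawl and wheel above 0.5 N), for 0.1 s.
At the end, for the whole second after the job is handed in: the wheel is turned back so that the crank stands at the stop post (within 0.04 rad, about 4 mm), the pawl is back in the teeth (below 0.24 rad), all at rest (value of joint pawl below 0.24 rad and angle between the x axis of axle and the x axis of post, either way round below 0.04 rad and value of joint wheel above 0.75 rad and velocity of joint wheel between -0.05 and 0.05 rad/s and velocity of joint pawl between -0.05 and 0.05 rad/s); the robot touches nothing.
It fails at once if the crank is slammed or strained against the stop post (over 25 N) (contact force between stop and wheel above 25 N).
It fails at once if wheel and pawl are forced against one another (over 25 N) (contact force between pawl and wheel above 25 N).
It fails at once if a bystander is moved by more than 30 mm (distance of any of hammer, punch, scroll_hook, leaf_hook, mug, wire_brush, flat_bar from where it was at the start of the episode above 0.03 m).
It also fails if it takes over 72 s, if anything falls off the work surface, if the arm or the gripper's body presses on something with over 40 N, if the wrist force passes 120 N, or if a joint passes its speed limit or range.

ROBOT

A 6-joint arm with a two-finger parallel gripper is mounted at the origin on the work surface. World frame = base frame: x ahead of the robot, y to its left, z up, the work surface at z = 0. Lengths are in m, angles in rad, forces in N, time in s.
With the tool pointing down it reaches from about 0.325 to 1 m from the base axis. Payload 5.1 kg.
Tool frame: the origin (TCP) lies at the very end of the fingers, on their centre line; the grasp point (between the pads) lies 19 mm behind it; z points along the fingers, y is the direction in which the jaws open and shut (so a half turn about z gives the same grasp; the last joint's range is limited). The gripper opens to 85 mm and grips with 20 to 120 N. Pads are 22 mm wide; open, the fingers measure 114 mm over their backs; the gripper's body (76 mm by 85 mm) begins 54 mm behind the grasp point. The pads swing forward as they close: fully open they stand 13 mm farther back than shut.
Start: joints at [-1.414, 0.124, 1.65, -0, 1.367, -0.083], TCP at [0.154, -0.631, 0.231] pointing down, gripper open.
Joint ranges: [-2.61, 2.61], [-1.02, 2.33], [0.03, 2.71], [-1.35, 4.49], [0.32, 2.68], [-2.91, 2.91]. Speed limits (rad/s): [2.57, 2.57, 3.14, 3.14, 3.14, 3.14].

INTERFACE

Orientations are given as a unit quaternion [x, y, z, w].
In Python, from workcell import sensors, vision, job gives the robot as it stands.
- The arm moves only by the tool apply_moves, never from a script. Its argument "commands" is one flat list of numbers, 7 for each row, row after row: the shift along the world's x, y, z in mm, then the turn, a rotation vector about the world's x, y, z in rad, then the opening, from 0 (shut) to 1 (fully open). A call has 1 to 12 rows; each row shifts and turns the commanded pose from where the row before left it; what a row does not reach is not made up. A row lasts 1/8 s, in which the tool goes at most 62.5 mm and 10.7 degrees, less where a joint would pass 70% of its speed; a pose out of reach is approached as far as the arm can. A call is refused whole if a number of a shift passes 62.5 or a number of a turn 0.188, either way. A call with a gripper value outside its range is refused whole. The fingers move at their own pace and stop on an object; the grip force is fixed at half the most. Time passes only in rows, so rows that do not move let the fingers close. It gives the time, the measured TCP pose, the force and the opening at its end, in the units of the state.
- sensors.state(): the state, without advancing time (a new reading comes with each control period).
- vision.camera(name): name is "scene" or "top"; returns a dict with "pixels" (400x640x3 uint8, red, green, blue), "range_z" (400x640 float32, m along the optical axis (not along the pixel's ray), 0 where there is no reading), "mtx" (3x3 intrinsics, pixels), "T" (4x4, takes a point from camera to world coordinates). Camera axes: x right, y up, looking along -z (the intrinsics and any distortion apply to the point x, -y, -z); pixel columns grow to the right and rows downward; lengths in m; the calibration is good to about 2 mm. A picture is of the moment at which its call begins.
- job.close_job(): hands the job in, once; it reports no verdict.
The state is a dict: "t": time; "joint_pos": joint angles; "qvel": joint speeds; "joint_efforts": joint torques, N m; "position": TCP position; "tcp_rot": TCP orientation; "ft_force": force on the tool from outside, world axes, zero at the start; "moment": the same for the moment, N m; "opening": finger opening in m.
Only numpy, scipy, OpenCV 4.12 (cv2) and the standard library are available. Lean on these libraries where they do the work, as an engineer would, in place of code of your own. Each camera call takes 0.05 s, during which the arm holds its last target. There are 200 camera calls.

## Working session

There is one attempt and no reset: what is moved stays moved. The work goes in short steps, Python scripts to look and compute and a tool call to move; the robot and the scene stay as the last step left them, time stands still between calls to the robot, and variables do not carry over. Pictures are saved under pics/ and viewed, about 8 in all and at most 12, crops included, and the job is handed in when it is done.

Besides the shell and the picture viewer there is one more tool, called as name(argument=value, ...) on one line, values as JSON. apply_moves: Moves the arm, as the interface text tells. Its arguments: {"type":"object","properties":{"commands":{"type":"array"}},"required":["commands"]}

```bash
mkdir -p pics
cat > h.py <<'E'
import numpy as np, cv2
from workcell import sensors, vision, job
def snap(n,f=None):
    c=vision.camera(n)
    np.savez(f'{n}.npz',**c)
    if f: cv2.imwrite(f'pics/{f}.png',c['pixels'][:,:,::-1])
    return c
def pt(c,u,v,z=None):
    K,T=c['mtx'],c['T']
    d=np.array([(u-K[0,2])/K[0,0],-(v-K[1,2])/K[1,1],-1.])
    D=T[:3,:3]@d;o=T[:3,3]
    s=c['range_z'][int(v),int(u)] if z is None else (z-o[2])/D[2]
    return o+s*D
def world(c):
    K,T=c['mtx'],c['T'];v,u=np.mgrid[:400,:640];s=c['range_z']
    P=np.stack([(u-K[0,2])/K[0,0]*s,-(v-K[1,2])/K[1,1]*s,-s],-1)
    return P@T[:3,:3].T+T[:3,3]
E
python3 - <<'E'
from h import *
for n in('top','scene'):
    c=snap(n,n+'1'); print(c['T'].round(3),c['mtx'].round(1))
print(sensors.state())
E
```

```text
[[ 0.111  0.969 -0.22   0.283]
 [-0.994  0.109 -0.023 -0.003]
 [ 0.002  0.221  0.975  1.47 ]
 [ 0.     0.     0.     1.   ]] [[429.5   0.  311.9]
 [  0.  429.5 201.7]
 [  0.    0.    1. ]]
[[-0.586 -0.647  0.488  1.243]
 [ 0.81  -0.458  0.367  0.523]
 [-0.014  0.61   0.792  1.157]
 [ 0.     0.     0.     1.   ]] [[519.5   0.  327. ]
 [  0.  519.5 199.4]
 [  0.    0.    1. ]]
{'t': 0.1, 'joint_pos': array([-1.41357709e+00,  1.24508377e-01,  1.65158144e+00,  2.87363844e-05,
        1.36750418e+00, -8.26329288e-02]), 'qvel': array([-8.20004432e-04,  7.03588710e-04, -3.49919184e-03, -9.07262768e-06,
        5.69863468e-04,  4.18056725e-04]), 'joint_efforts': array([ 4.04397279e-04, -4.24932468e+01, -3.66653144e+01, -1.47564688e-04,
        3.88144370e-03,  7.81462575e-06]), 'position': array([ 0.15428224, -0.6308371 ,  0.23010561]), 'tcp_rot': array([ 9.92817333e-01,  1.19635868e-01, -2.32498979e-05, -1.00049948e-03]), 'ft_force': array([ 0.0911153 ,  0.05574663, -0.04471313]), 'moment': array([ 0.01268741,  0.01702526, -0.02782327]), 'opening': 0.08599454471893443}
```

View pics/top1.png

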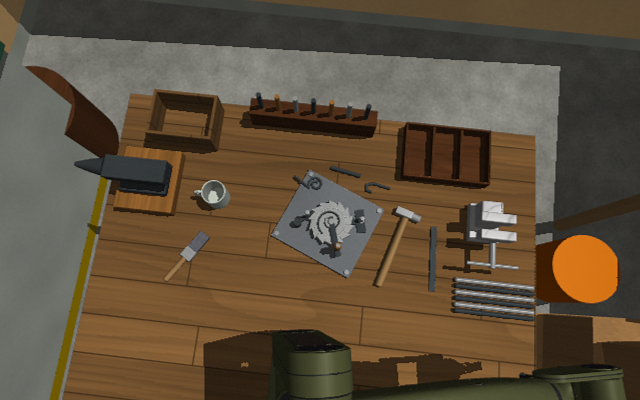

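View pics/scene1.png

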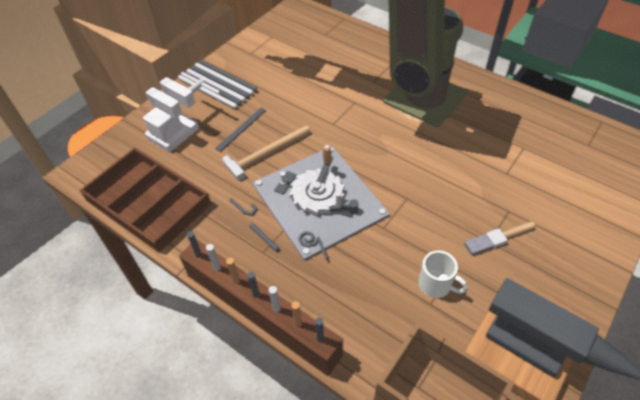

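The jig is near top (328,223) and scene (318,190), with the crank towards the robot. I'll enlarge both.

Run:
```python
from h import *
t=dict(np.load('top.npz'));s=dict(np.load('scene.npz'))
a=cv2.resize(t['pixels'][165:285,265:391],None,fx=4.7,fy=4.7,interpolation=cv2.INTER_CUBIC)
b=cv2.resize(s['pixels'][140:262,250:392],None,fx=4.7,fy=4.7,interpolation=cv2.INTER_CUBIC)
cv2.imwrite('pics/topc.png',a[:,:,::-1]);cv2.imwrite('pics/scenec.png',b[:,:,::-1])
print(pt(t,330,222,.04),pt(s,318,190,.052))
W=world(t); 
for lo,hi in((.06,.13),(.046,.06),):
  m=((W[...,2]>lo)&(W[...,2]<hi));m[:165]=0;m[285:]=0;m[:,:265]=0;m[:,391:]=0
  n,l,st,ce=cv2.connectedComponentsWithStats(m.astype(np.uint8))
  for i in range(1,n):
    print(lo,st[i],ce[i].round(1),np.median(W[l==i],0).round(3),W[l==i].max(0).round(3))
```

```text
[ 0.5421383  -0.03788724  0.04      ] [ 0.55056956 -0.02811202  0.052     ]
0.06 [305 210   4   6  23] [306.5 212.6] [0.554 0.042 0.093] [0.564 0.049 0.1  ]
0.06 [329 219   5   5   8] [331.  220.4] [ 0.545 -0.041  0.061] [ 0.549 -0.033  0.065]
0.06 [363 219   1   1   1] [363. 219.] [ 0.561 -0.146  0.061] [ 0.561 -0.146  0.061]
0.06 [333 221   1   1   1] [333. 221.] [ 0.543 -0.047  0.061] [ 0.543 -0.047  0.061]
0.06 [336 238   1   1   1] [336. 238.] [ 0.487 -0.063  0.06 ] [ 0.487 -0.063  0.06 ]
0.06 [333 242   8   9  54] [336.6 246. ] [ 0.455 -0.065  0.113] [ 0.468 -0.054  0.122]
0.046 [329 206   1   1   1] [329. 206.] [ 0.595 -0.029  0.048] [ 0.595 -0.029  0.048]
0.046 [330 211   1   1   1] [330. 211.] [ 0.577 -0.034  0.052] [ 0.577 -0.034  0.052]
0.046 [332 211   5   4   6] [333.7 212.5] [ 0.575 -0.046  0.047] [ 0.578 -0.04   0.05 ]
0.046 [325 212   1   1   1] [325. 212.] [ 0.573 -0.017  0.047] [ 0.573 -0.017  0.047]
0.046 [327 212   1   1   1] [327. 212.] [ 0.573 -0.024  0.05 ] [ 0.573 -0.024  0.05 ]
0.046 [306 216   3   1   3] [307. 216.] [0.552 0.041 0.052] [0.553 0.045 0.052]
0.
[... 396 characters left out ...]
  0.048] [ 0.554 -0.063  0.048]
0.046 [318 220   1   1   1] [318. 220.] [0.543 0.003 0.047] [0.543 0.003 0.047]
0.046 [318 223   1   3   3] [318. 224.] [0.529 0.002 0.047] [0.533 0.002 0.048]
0.046 [338 224   1   1   1] [338. 224.] [ 0.537 -0.065  0.046] [ 0.537 -0.065  0.046]
0.046 [313 231   1   1   1] [313. 231.] [0.504 0.016 0.047] [0.504 0.016 0.047]
0.046 [320 230   1   1   1] [320. 230.] [ 0.51  -0.007  0.047] [ 0.51  -0.007  0.047]
0.046 [343 232   1   1   1] [343. 232.] [ 0.512 -0.084  0.048] [ 0.512 -0.084  0.048]
0.046 [333 248   1   1   1] [333. 248.] [ 0.454 -0.056  0.059] [ 0.454 -0.056  0.059]
0.046 [334 250   7   7  31] [337.  252.9] [ 0.44  -0.071  0.053] [ 0.45 -0.06  0.06]
```

View pics/topc.png

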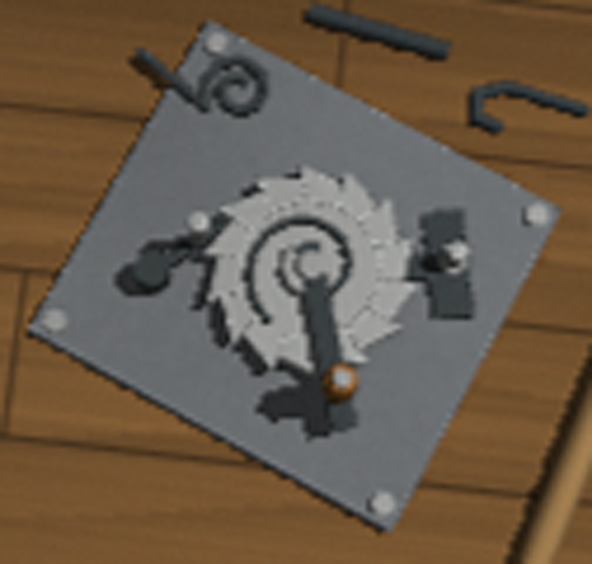

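View pics/scenec.png

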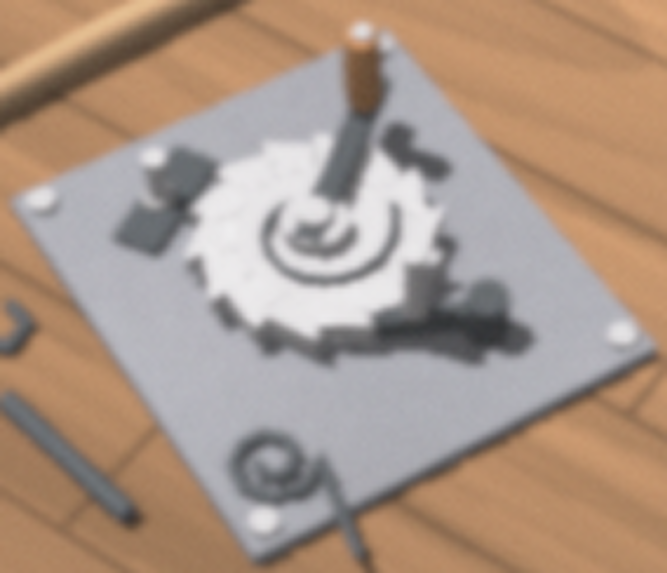

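The hub is at crop (312,265), grip top (341,378), knob top (199,219), pawl pivot (140,278) and post top (456,256). The pawl is on the wheel's left and the post on its right.

Run:
```python
from h import *
t=dict(np.load('top.npz'));s=dict(np.load('scene.npz'))
f=lambda x,y,z:pt(t,265+x/4.7-.4,165+y/4.7-.4,z)
g=lambda x,y,z:pt(s,250+x/4.7-.4,140+y/4.7-.4,z)
T=dict(hub=f(312,265,.056),grip=f(341,378,.115),knob=f(199,219,.094),piv=f(140,278,.05),post=f(456,256,.056),foot=f(446,263,.016),footA=f(441,209,.018),footB=f(453,317,.018),
 b=np.array([f(216,42,.017),f(537,214,.017),f(383,503,.017),f(54,319,.017)]))
S=dict(grip=g(361,32,.115),knob=g(424,268,.094),post=g(152,158,.056),hub=g(320,215,.056),b=np.array([g(263,520,.017),g(40,200,.017),g(385,42,.017),g(621,333,.017)]))
for n,d in(('T',T),('S',S)):
  d['bc']=d['b'].mean(0)
  for k in d: print(n,k,d[k].round(4).tolist())
for a in('grip','knob','post','foot','piv'): 
  v=T[a]-T['hub'];print(a,np.hypot(*v[:2]),np.arctan2(v[1],v[0]))
v=T['knob']-T['piv'];print(np.hypot(*v[:2]),np.arctan2(v[1],v[0]))
e=T['b'][0]-T['b'][1];print('yaw(+y dir)',np.arctan2(e[1],e[0]))
```

```text
T hub [0.543, -0.0404, 0.056]
T grip [0.4576, -0.0661, 0.115]
T knob [0.5596, 0.042, 0.094]
T piv [0.5211, 0.0803, 0.05]
T post [0.561, -0.1416, 0.056]
T foot [0.5628, -0.1387, 0.016]
T footA [0.6022, -0.1314, 0.018]
T footB [0.5233, -0.147, 0.018]
T b [[0.7109, 0.0473, 0.017], [0.6065, -0.2019, 0.017], [0.3848, -0.1091, 0.017], [0.4897, 0.1407, 0.017]]
T bc [0.548, -0.0308, 0.017]
S grip [0.4535, -0.0691, 0.115]
S knob [0.5619, 0.0521, 0.094]
S post [0.563, -0.1439, 0.056]
S hub [0.5405, -0.0365, 0.056]
S b [[0.7069, 0.0465, 0.017], [0.6042, -0.202, 0.017], [0.3775, -0.1071, 0.017], [0.4857, 0.1384, 0.017]]
S bc [0.5436, -0.031, 0.017]
grip 0.08923511118156231 -2.8498882339985396
knob 0.08404336148362632 1.3728428450825076
post 0.10277895256276677 -1.3955511157460927
foot 0.10028334614860983 -1.372164414529468
piv 0.122719493572149 1.7506374308121206
0.05431838801248404 -0.7835591643658583
yaw(+y dir) 1.1742276637808322
```

apply_moves(commands=[31,53,0,0,0,-0.0675,0.4,31,53,0,0,0,-0.0675,0.4,31,53,0,0,0,-0.0675,0.4,31,53,0,0,0,-0.0675,0.4,31,53,0,0,0,-0.0675,0.4,31,53,0,0,0,-0.0675,0.4,31,53,0,0,0,-0.0675,0.4,31,53,0,0,0,-0.0675,0.4,31,53,0,0,0,-0.0675,0.4,31,53,0,0,0,-0.0675,0.4,31,53,0,0,0,-0.0675,0.4,31,53,0,0,0,-0.0675,0.4])

```text
t: 1.6
position: [0.5268, 0.0066, 0.231]
tcp_rot: [0.959, -0.282, -0.0, 0.0]
ft_force: [-0.1, -0.8, 0.2]
opening: 0.0342
```

apply_moves(commands=[16,18,-20,0,0,0,0.4,17,19,-30,0,0,0,0.4,0,0,-36,0,0,0,0.4,0,0,-30,0,0,0,0.4,0,0,0,0,0,0,0.4])

```text
t: 2.22
position: [0.5567, 0.0418, 0.1118]
tcp_rot: [0.96, -0.281, -0.004, 0.001]
ft_force: [-0.2, 0.3, 0.3]
opening: 0.0341
```

Run:
```python
from h import *
print(sensors.state()['position'])
s=snap('scene');t=snap('top')
a=cv2.resize(s['pixels'][130:240,270:400],None,fx=5,fy=5,interpolation=cv2.INTER_CUBIC)
cv2.imwrite('pics/s2.png',a[:,:,::-1])
```

```text
[0.55671522 0.04176277 0.11178613]
```

View pics/s2.png

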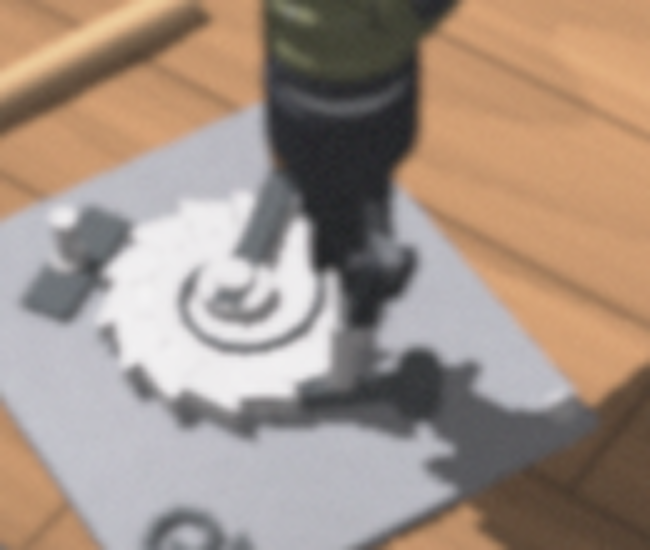

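```bash
cat >> h.py <<'E'
def proj(c,p):
    q=c['T'][:3,:3].T@(np.array(p)-c['T'][:3,3]);K=c['mtx']
    return np.array([K[0,2]+K[0,0]*q[0]/-q[2],K[1,2]+K[1,1]*q[1]/q[2]])
E
python3 - <<'E'
from h import *
s=dict(np.load('scene.npz'))
R=lambda p:((proj(s,p)-[270,130]+.4)*5).round()
d=np.array([np.cos(1.0),np.sin(1.0),0])
p=np.array([.5567,.0418,.119])
for k in(-.024,-.017,0,.017,.024):print(k,R(p+k*d))
for z in (.094,.04):print('knob',R([.5596,.042,z]))
for nm,(lo,hi) in {'a':(.06,.093)}.items():
  W=world(s);m=(W[...,2]>lo)&(W[...,2]<hi);m[:190]=0;m[215:]=0;m[:,:330]=0;m[:,352:]=0
  ys,xs=np.nonzero(m)
  for y,x in zip(ys,xs):
    if abs(W[y,x,0]-.56)<.04 and abs(W[y,x,1]-.045)<.04: print((x-270)*5,(y-130)*5,W[y,x].round(3))
E
```

```text
-0.024 [323. 256.]
-0.017 [328. 266.]
0 [341. 290.]
0.017 [353. 314.]
0.024 [358. 324.]
knob [338. 323.]
knob [338. 386.]
335 315 [0.554 0.038 0.09 ]
330 320 [0.559 0.038 0.091]
335 320 [0.558 0.041 0.093]
330 325 [0.562 0.04  0.092]
330 330 [0.564 0.041 0.09 ]
335 330 [0.558 0.041 0.085]
340 330 [0.561 0.046 0.091]
330 335 [0.562 0.04  0.083]
335 335 [0.563 0.044 0.088]
340 335 [0.563 0.047 0.089]
345 335 [0.559 0.048 0.086]
350 335 [0.556 0.049 0.084]
355 335 [0.555 0.051 0.085]
330 340 [0.561 0.039 0.077]
335 340 [0.563 0.044 0.083]
340 340 [0.561 0.046 0.083]
345 340 [0.561 0.049 0.085]
350 340 [0.557 0.049 0.081]
355 340 [0.553 0.05  0.078]
330 345 [0.561 0.039 0.073]
335 345 [0.564 0.045 0.081]
340 345 [0.564 0.048 0.083]
345 345 [0.56  0.048 0.079]
350 345 [0.556 0.048 0.074]
355 345 [0.553 0.05  0.072]
330 350 [0.559 0.038 0.067]
335 350 [0.56  0.042 0.07 ]
340 350 [0.56  0.045 0.073]
345 350 [0.56  0.048 0.075]
350 350 [0.558 0.05  0.074]
355 350 [0.553 0.05  0.068]
330 355 [0.561 0.04  0.065]
335 355 [0.561 0.042 0.067]
340 355 [0.559 0.044 0.066]
345 355 [0.56  0.049 0.071]
350 355 [0.559 0.051 0.071]
355 355 [0.553 0.05  0.064]
330 360 [0.561 0.04  0.061]
335 360 [0.56  0.042 0.062]
340 360 [0.561 0.046 0.065]
345 360 [0.558 0.047 0.064]
350 360 [0.556 0.049 0.063]
335 365 [0.563 0.044 0.062]
340 365 [0.562 0.047 0.063]
345 365 [0.561 0.049 0.064]
350 365 [0.561 0.052 0.065]
```

The fork straddles the knob, which range data puts at about (0.556, 0.043). I'll lower it.

apply_moves(commands=[0,0,-12,0,0,0,0.4,0,0,-12,0,0,0,0.4,0,0,-12,0,0,0,0.4,0,0,-12,0,0,0,0.4,0,0,0,0,0,0,0.4,0,0,0,0,0,0,0.4])

```text
t: 3.08
position: [0.5595, 0.0416, 0.0674]
tcp_rot: [0.96, -0.281, 0.0, -0.0]
ft_force: [0.2, -0.9, 0.2]
opening: 0.0345
```

apply_moves(commands=[2.5,3.8,0,0,0,0,0.4,2.5,3.8,0,0,0,0,0.4,2.8,3,0,0,0,0,0.4,2.4,3.6,0,0,0,0,0.4])

```text
t: 3.58
position: [0.5705, 0.0547, 0.0679]
tcp_rot: [0.96, -0.281, 0.001, 0.001]
ft_force: [0.9, -5.0, 0.6]
opening: 0.0342
```

apply_moves(commands=[2.1,4,0,0,0,0.06,0.4,1.8,4.2,0,0,0,0.06,0.4,1.5,4.4,0,0,0,0.06,0.4,1,4.6,0,0,0,0.06,0.4])

```text
t: 4.08
position: [0.5768, 0.0725, 0.0679]
tcp_rot: [0.987, -0.163, 0.001, 0.001]
ft_force: [-0.3, -3.8, 0.3]
opening: 0.0341
```

Run:
```python
from h import *
print(sensors.state()['position'],sensors.state()['ft_force'])
s=snap('scene');t=snap('top')
a=cv2.resize(s['pixels'][130:240,270:400],None,fx=5,fy=5,interpolation=cv2.INTER_CUBIC)
cv2.imwrite('pics/s3.png',a[:,:,::-1])
```

```text
[0.57677776 0.07247664 0.06793621] [-0.33007423 -3.81890445  0.27836593]
```

View pics/s3.png

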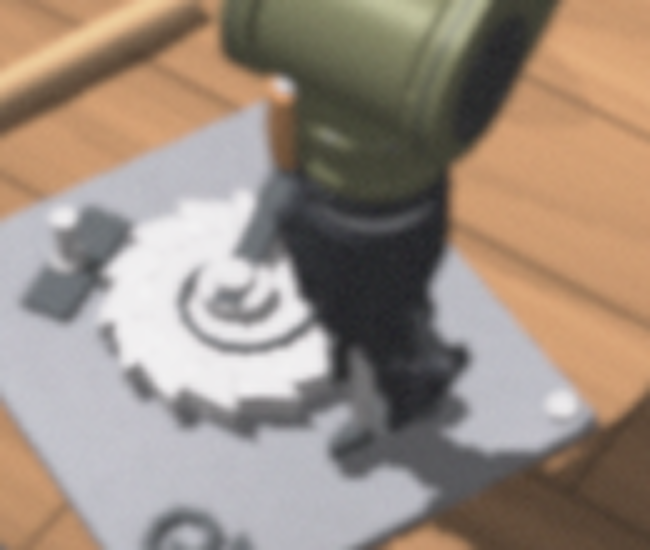

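The pawl tip, at crop (350,450), is well clear of the teeth. I'll back off slightly, lift, and go above the grip.

apply_moves(commands=[-1,-3,0,0,0,0,0.4,0,0,30,0,0,0,0.4,0,0,40,0,0,0,0.4,0,0,40,0,0,0,0.5,-30,-34,0,0,0,0.155,0.5,-30,-34,0,0,0,0.155,0.5,-30,-34,0,0,0,0.155,0.5,-30,-34,0,0,0,0.155,0.5,0,0,0,0,0,0,0.5])

```text
t: 5.3
position: [0.4534, -0.0672, 0.1771]
tcp_rot: [0.99, 0.142, 0.0, -0.0]
ft_force: [0.2, 1.3, -0.4]
opening: 0.0424
```

Run:
```python
from h import *
print(sensors.state()['position'],sensors.state()['ft_force'])
s=snap('scene');t=snap('top')
b=cv2.resize(s['pixels'][110:230,250:380],None,fx=4.5,fy=4.5,interpolation=cv2.INTER_CUBIC)
cv2.imwrite('pics/s4.png',b[:,:,::-1])
for c in(s,t):
  W=world(c);m=(W[...,2]>.06)&(W[...,2]<.1)&(abs(W[...,0]-.565)<.05)&(abs(W[...,1]-.065)<.05)
  print(m.sum(),np.median(W[m],0) if m.any() else 0)
  m=(W[...,2]>.105)&(W[...,2]<.12)&(abs(W[...,0]-.456)<.03)&(abs(W[...,1]+.066)<.03)
  print('grip',m.sum(),np.median(W[m],0) if m.any() else 0)
```

```text
[ 0.45338873 -0.06717954  0.17705771] [ 0.21010704  1.25143016 -0.37209847]
58 [0.57292333 0.06912506 0.08489973]
grip 50 [ 0.45884977 -0.06274436  0.11431756]
22 [0.56941758 0.066937   0.08965981]
grip 0 0
```

View pics/s4.png

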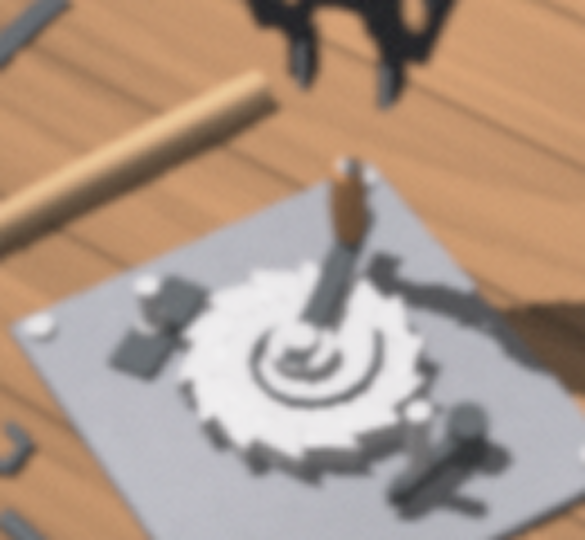

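The knob moved 27 mm (pawl ≈0.65 rad) and the pawl tip, at crop (395,500), is clear. The crank hasn't moved. I'll lower the fork over the grip.

apply_moves(commands=[3,2,-25,0,0,0,0.5,0,0,-20,0,0,0,0.5,0,0,-16,0,0,0,0.5,0,0,-16,0,0,0,0.5,0,0,-16,0,0,0,0.5,0,0,-14,0,0,0,0.5,0,0,0,0,0,0,0.5,0,0,0,0,0,0,0.5])

```text
t: 6.4
position: [0.4583, -0.0641, 0.0707]
tcp_rot: [0.99, 0.144, 0.0, 0.0]
ft_force: [-0.6, 0.7, -0.0]
opening: 0.0426
```

```bash
cat > arc.py <<'E'
import sys,numpy as np
a,da,n,r0=map(float,sys.argv[1:5]);h=np.array([.542,-.04])*1e3
p=None
al=a+da*np.arange(int(n)+1);r=np.linspace(r0,90.5,int(n)+1) 
P=h+r[:,None]*np.c_[np.cos(al),np.sin(al)]
o=[]
for x,y in np.diff(P,axis=0): o+=[round(x,1),round(y,1),0,0,0,da,.5]
print(o,P[-1])
E
python3 arc.py -2.861 .05 12 87; python3 arc.py -2.261 .05 12 90.5
```

```text
[np.float64(1.0), np.float64(-4.2), 0, 0, 0, 0.05, 0.5, np.float64(1.2), np.float64(-4.2), 0, 0, 0, 0.05, 0.5, np.float64(1.5), np.float64(-4.1), 0, 0, 0, 0.05, 0.5, np.float64(1.7), np.float64(-4.1), 0, 0, 0, 0.05, 0.5, np.float64(1.9), np.float64(-4.0), 0, 0, 0, 0.05, 0.5, np.float64(2.1), np.float64(-3.9), 0, 0, 0, 0.05, 0.5, np.float64(2.3), np.float64(-3.8), 0, 0, 0, 0.05, 0.5, np.float64(2.5), np.float64(-3.7), 0, 0, 0, 0.05, 0.5, np.float64(2.7), np.float64(-3.6), 0, 0, 0, 0.05, 0.5, np.float64(2.9), np.float64(-3.5), 0, 0, 0, 0.05, 0.5, np.float64(3.0), np.float64(-3.3), 0, 0, 0, 0.05, 0.5, np.float64(3.2), np.float64(-3.2), 0, 0, 0, 0.05, 0.5] [ 484.37917027 -109.78602999]
[np.float64(3.6), np.float64(-2.8), 0, 0, 0, 0.05, 0.5, np.float64(3.7), np.float64(-2.6), 0, 0, 0, 0.05, 0.5, np.float64(3.8), np.float64(-2.4), 0, 0, 0, 0.05, 0.5, np.float64(3.9), np.float64(-2.2), 0, 0, 0, 0.05, 0.5, np.float64(4.0), np.float64(-2.0), 0, 0, 0, 0.05, 0.5, np.float64(4.1), np.float64(-1.8), 0, 0, 0, 0.05, 0.5, np.float64(4.2), np.float64(-1.6), 0, 0, 0, 0.05, 0.5, np.float64(4.3), np.float64(-1.4), 0, 0, 0, 0.05, 0.5, np.float64(4.4), np.float64(-1.2), 0, 0, 0, 0.05, 0.5, np.float64(4.4), np.float64(-1.0), 0, 0, 0, 0.05, 0.5, np.float64(4.5), np.float64(-0.7), 0, 0, 0, 0.05, 0.5, np.float64(4.5), np.float64(-0.5), 0, 0, 0, 0.05, 0.5] [ 533.84763364 -130.13206379]
```

apply_moves(commands=[1.0,-4.2,0,0,0,0.05,0.5,1.2,-4.2,0,0,0,0.05,0.5,1.5,-4.1,0,0,0,0.05,0.5,1.7,-4.1,0,0,0,0.05,0.5,1.9,-4.0,0,0,0,0.05,0.5,2.1,-3.9,0,0,0,0.05,0.5])

```text
t: 7.15
position: [0.4679, -0.0885, 0.0713]
tcp_rot: [0.957, 0.291, 0.001, 0.0]
ft_force: [-0.5, 1.7, 1.0]
opening: 0.0423
```

apply_moves(commands=[2.3,-3.8,0,0,0,0.05,0.5,2.5,-3.7,0,0,0,0.05,0.5,2.7,-3.6,0,0,0,0.05,0.5,2.9,-3.5,0,0,0,0.05,0.5,3.0,-3.3,0,0,0,0.05,0.5,3.2,-3.2,0,0,0,0.05,0.5])

```text
t: 7.9
position: [0.4844, -0.1097, 0.0713]
tcp_rot: [0.902, 0.431, 0.0, 0.0]
ft_force: [-1.5, 2.2, 0.4]
opening: 0.0427
```

apply_moves(commands=[3.6,-2.8,0,0,0,0.05,0.5,3.7,-2.6,0,0,0,0.05,0.5,3.8,-2.4,0,0,0,0.05,0.5,3.9,-2.2,0,0,0,0.05,0.5,4.0,-2.0,0,0,0,0.05,0.5,4.1,-1.8,0,0,0,0.05,0.5,2.1,-0.8,0,0,0,0.025,0.5,0,0,0,0,0,0,0.5])

```text
t: 8.9
position: [0.5096, -0.1244, 0.0709]
tcp_rot: [0.821, 0.571, 0.0, 0.001]
ft_force: [0.4, -0.7, -0.7]
opening: 0.0429
```

Run:
```python
from h import *
st=sensors.state();print(st['position'],st['ft_force'])
t=snap('top');s=snap('scene')
a=cv2.resize(t['pixels'][190:270,290:390],None,fx=4,fy=4,interpolation=cv2.INTER_CUBIC)
b=cv2.resize(s['pixels'][130:230,250:350],None,fx=4,fy=4,interpolation=cv2.INTER_CUBIC)
a=cv2.copyMakeBorder(a,0,80,0,0,0)
cv2.imwrite('pics/b5.png',np.hstack([a,b])[:,:,::-1])
```

```text
[ 0.50964287 -0.12441119  0.07087392] [ 0.42584471 -0.71968029 -0.7290078 ]
```

View pics/b5.png

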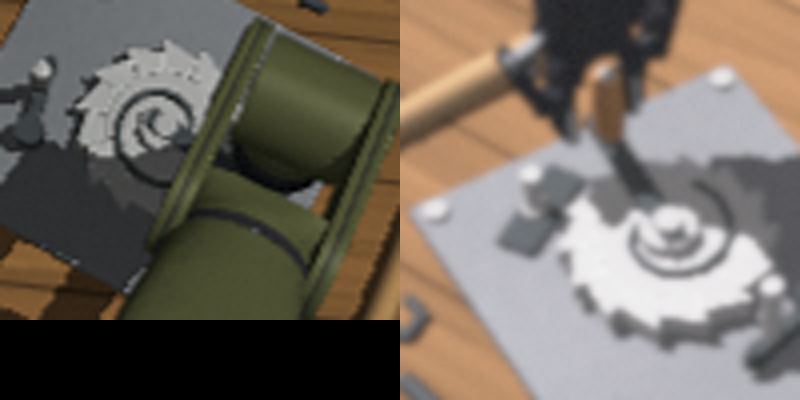

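```bash
sed -i 's/print(o,/print([float(v) for v in o],/' arc.py; python3 arc.py -1.937 .03 11 90.5;  python3 arc.py -1.607 .012 8 90.5
```

```text
[2.5, -0.9, 0.0, 0.0, 0.0, 0.03, 0.5, 2.6, -0.9, 0.0, 0.0, 0.0, 0.03, 0.5, 2.6, -0.8, 0.0, 0.0, 0.0, 0.03, 0.5, 2.6, -0.7, 0.0, 0.0, 0.0, 0.03, 0.5, 2.6, -0.6, 0.0, 0.0, 0.0, 0.03, 0.5, 2.7, -0.5, 0.0, 0.0, 0.0, 0.03, 0.5, 2.7, -0.5, 0.0, 0.0, 0.0, 0.03, 0.5, 2.7, -0.4, 0.0, 0.0, 0.0, 0.03, 0.5, 2.7, -0.3, 0.0, 0.0, 0.0, 0.03, 0.5, 2.7, -0.2, 0.0, 0.0, 0.0, 0.03, 0.5, 2.7, -0.1, 0.0, 0.0, 0.0, 0.03, 0.5] [ 538.72428327 -130.44069703]
[1.1, -0.0, 0.0, 0.0, 0.0, 0.012, 0.5, 1.1, -0.0, 0.0, 0.0, 0.0, 0.012, 0.5, 1.1, -0.0, 0.0, 0.0, 0.0, 0.012, 0.5, 1.1, 0.0, 0.0, 0.0, 0.0, 0.012, 0.5, 1.1, 0.0, 0.0, 0.0, 0.0, 0.012, 0.5, 1.1, 0.0, 0.0, 0.0, 0.0, 0.012, 0.5, 1.1, 0.0, 0.0, 0.0, 0.0, 0.012, 0.5, 1.1, 0.1, 0.0, 0.0, 0.0, 0.012, 0.5] [ 547.40834322 -130.33825227]
```

apply_moves(commands=[2.5,-0.9,0,0,0,0.03,0.5,2.6,-0.9,0,0,0,0.03,0.5,2.6,-0.8,0,0,0,0.03,0.5,2.6,-0.7,0,0,0,0.03,0.5,2.6,-0.6,0,0,0,0.03,0.5,2.7,-0.5,0,0,0,0.03,0.5,2.7,-0.5,0,0,0,0.03,0.5])

```text
t: 9.88
position: [0.5276, -0.1292, 0.0703]
tcp_rot: [0.756, 0.654, -0.0, -0.0]
ft_force: [-1.9, 0.3, 2.0]
opening: 0.0427
```

apply_moves(commands=[1.5,-0.2,0,0,0,0.017,0.5,1.5,-0.2,0,0,0,0.017,0.5,1.5,-0.1,0,0,0,0.017,0.5,1.5,-0.1,0,0,0,0.017,0.5])

```text
t: 10.38
position: [0.5335, -0.1297, 0.0703]
tcp_rot: [0.734, 0.679, -0.0, -0.0]
ft_force: [-1.4, -0.2, 2.2]
opening: 0.0432
```

apply_moves(commands=[1,0,0,0,0,0.011,0.5,1,0,0,0,0,0.011,0.5,1,0,0,0,0,0.011,0.5,1,0,0,0,0,0.011,0.5])

```text
t: 10.88
position: [0.5375, -0.1297, 0.0703]
tcp_rot: [0.719, 0.695, -0.0, -0.0]
ft_force: [-1.8, -0.4, 1.2]
opening: 0.0429
```

apply_moves(commands=[1,0,0,0,0,0.011,0.5,1,0,0,0,0,0.011,0.5,1,0,0,0,0,0.011,0.5])

```text
t: 11.25
position: [0.5405, -0.1297, 0.0703]
tcp_rot: [0.707, 0.707, 0.0, -0.0]
ft_force: [-2.0, -0.8, 1.0]
opening: 0.0427
```

apply_moves(commands=[1,0,0,0,0,0.011,0.5,1,0,0,0,0,0.011,0.5])

```text
t: 11.5
position: [0.5425, -0.1297, 0.0703]
tcp_rot: [0.699, 0.715, -0.0, -0.0]
ft_force: [-1.2, 0.2, 1.1]
opening: 0.0428
```

apply_moves(commands=[0.8,0,0,0,0,0.009,0.5,0.8,0,0,0,0,0.009,0.5,0.8,0,0,0,0,0.009,0.5])

```text
t: 11.88
position: [0.5449, -0.1297, 0.0703]
tcp_rot: [0.69, 0.724, 0.0, -0.0]
ft_force: [-2.3, 0.1, 1.4]
opening: 0.0428
```

apply_moves(commands=[0.8,0,0,0,0,0.009,0.5,0.8,0.1,0,0,0,0.009,0.5])

```text
t: 12.12
position: [0.5465, -0.1296, 0.0703]
tcp_rot: [0.683, 0.73, -0.0, 0.0]
ft_force: [-1.4, -0.5, 0.6]
opening: 0.0424
```

apply_moves(commands=[0.6,0,0,0,0,0.007,0.5,0.6,0.1,0,0,0,0.007,0.5])

```text
t: 12.38
position: [0.5477, -0.1295, 0.0703]
tcp_rot: [0.678, 0.735, -0.0, 0.0]
ft_force: [-1.3, 0.0, 1.0]
opening: 0.0422
```

apply_moves(commands=[0.5,0,0,0,0,0.006,0.5,0.5,0.1,0,0,0,0.006,0.5,0.5,0,0,0,0,0.006,0.5])

```text
t: 12.75
position: [0.5492, -0.1294, 0.0703]
tcp_rot: [0.671, 0.741, 0.0, -0.0]
ft_force: [-1.7, -1.1, 1.3]
opening: 0.0427
```

apply_moves(commands=[0.5,0.1,0,0,0,0.006,0.5,0.5,0.1,0,0,0,0.006,0.5,0.5,0,0,0,0,0.006,0.5])

```text
t: 13.12
position: [0.5507, -0.1292, 0.0703]
tcp_rot: [0.665, 0.747, 0.0, -0.0]
ft_force: [-2.1, 0.0, 0.4]
opening: 0.0425
```

apply_moves(commands=[0.5,0.1,0,0,0,0.006,0.5,0.5,0.1,0,0,0,0.006,0.5])

```text
t: 13.38
position: [0.5517, -0.129, 0.0703]
tcp_rot: [0.66, 0.751, -0.0, 0.0]
ft_force: [-2.9, -1.0, 1.5]
opening: 0.0422
```

apply_moves(commands=[0.5,0.1,0,0,0,0.006,0.5,0.5,0.1,0,0,0,0.006,0.5])

```text
t: 13.62
position: [0.5527, -0.1288, 0.0703]
tcp_rot: [0.656, 0.755, -0.0, 0.0]
ft_force: [-2.2, -1.0, 0.8]
opening: 0.0423
```

apply_moves(commands=[0.5,0.1,0,0,0,0.006,0.5,0.5,0.1,0,0,0,0.006,0.5])

```text
t: 13.88
position: [0.5537, -0.1286, 0.0703]
tcp_rot: [0.651, 0.759, 0.0, 0.0]
ft_force: [-2.1, -1.1, 1.3]
opening: 0.0427
```

apply_moves(commands=[0.5,0.1,0,0,0,0.006,0.5,0.5,0.1,0,0,0,0.006,0.5])

```text
t: 14.12
position: [0.5547, -0.1284, 0.0703]
tcp_rot: [0.647, 0.763, -0.0, 0.0]
ft_force: [-0.9, -0.7, 1.1]
opening: 0.0427
```

apply_moves(commands=[0.5,0.1,0,0,0,0.006,0.5,0.5,0.1,0,0,0,0.006,0.5])

```text
t: 14.38
position: [0.5554, -0.1282, 0.0703]
tcp_rot: [0.642, 0.767, -0.0, -0.0]
ft_force: [-3.9, 0.1, 3.1]
opening: 0.0426
```

Contact is starting: the position lags and the force is rising. I'll take single small steps from here.

apply_moves(commands=[0.3,0,0,0,0,0,0.5])

```text
t: 14.5
position: [0.5554, -0.1282, 0.0702]
tcp_rot: [0.642, 0.767, -0.0, -0.001]
ft_force: [-4.6, -1.2, 2.7]
opening: 0.0422
```

apply_moves(commands=[0.3,0,0,0,0,0,0.5])

```text
t: 14.62
position: [0.5556, -0.1283, 0.0703]
tcp_rot: [0.642, 0.767, -0.001, -0.001]
ft_force: [-6.0, -1.0, 3.5]
opening: 0.0427
```

apply_moves(commands=[0.3,0,0,0,0,0,0.5,0.3,0,0,0,0,0,0.5])

```text
t: 14.88
position: [0.5557, -0.1283, 0.0702]
tcp_rot: [0.642, 0.767, -0.001, -0.001]
ft_force: [-7.8, -1.5, 4.6]
opening: 0.0424
```

apply_moves(commands=[0.3,0,0,0,0,0,0.5,0,0,0,0,0,0,0.5])

```text
t: 15.12
position: [0.5557, -0.1284, 0.0702]
tcp_rot: [0.642, 0.767, -0.001, -0.001]
ft_force: [-8.4, -1.7, 5.7]
opening: 0.0428
```

apply_moves(commands=[0.3,0,0,0,0,0,0.5,0,0,0,0,0,0,0.5])

```text
t: 15.38
position: [0.5557, -0.1284, 0.0701]
tcp_rot: [0.642, 0.767, -0.002, -0.002]
ft_force: [-9.3, -2.2, 5.7]
opening: 0.0426
```

apply_moves(commands=[0.3,0,0,0,0,0,0.5,0.3,0,0,0,0,0,0.5,0,0,0,0,0,0,0.5,0,0,0,0,0,0,0.5,0,0,0,0,0,0,0.5,0,0,0,0,0,0,0.5])

```text
t: 16.12
position: [0.5559, -0.1286, 0.0701]
tcp_rot: [0.642, 0.767, -0.002, -0.002]
ft_force: [-10.4, -3.1, 6.2]
opening: 0.0427
```

apply_moves(commands=[-1,0,0,0,0,0,0.5,-1.5,0,0,0,0,0,0.5,-3,0,0,0,0,0,0.5,-3,0,0,0,0,0,0.5,-2,0,0,0,0,0,0.5,0,0,0,0,0,0,0.5,0,0,0,0,0,0,0.5])

```text
t: 17.0
position: [0.5477, -0.1282, 0.0704]
tcp_rot: [0.642, 0.767, 0.0, 0.0]
ft_force: [-0.3, -0.1, 0.3]
opening: 0.0427
```

apply_moves(commands=[0,0,15,0,0,0,0.5,0,0,35,0,0,0,0.5,0,0,40,0,0,0,0.5,0,0,20,0,0,0,0.5,3,30,0,0,0,0.16,0.4,3,30,0,0,0,0.16,0.4,4,34,0,0,0,0.16,0.4,4,34,0,0,0,0.16,0.4,4,34,0,0,0,0.16,0.4,3,32,0,0,0,0.16,0.4,0,0,0,0,0,0,0.4,0,0,0,0,0,0,0.4])

```text
t: 18.5
position: [0.5684, 0.0655, 0.1801]
tcp_rot: [0.216, 0.976, -0.0, -0.0]
ft_force: [0.0, -0.1, 0.6]
opening: 0.0341
```

Run:
```python
from h import *
st=sensors.state();print(st['position'],st['ft_force'])
t=snap('top');s=snap('scene')
b=cv2.resize(s['pixels'][130:230,250:380],None,fx=5,fy=5,interpolation=cv2.INTER_CUBIC)
cv2.imwrite('pics/s6.png',b[:,:,::-1])
W=world(s);m=(W[...,2]>.06)&(W[...,2]<.1)&(abs(W[...,0]-.565)<.04)&(abs(W[...,1]-.065)<.04)
print(m.sum(),np.median(W[m],0))
m=(W[...,2]>.07)&(W[...,2]<.12)&(abs(W[...,0]-.546)<.04)&(abs(W[...,1]+.13)<.04)
print(m.sum(),np.median(W[m],0))
```

```text
[0.56836037 0.06547743 0.18012727] [ 0.00070762 -0.06395327  0.5650732 ]
59 [0.57226389 0.06914487 0.08435642]
124 [ 0.55113441 -0.12368425  0.10017647]
```

View pics/s6.png

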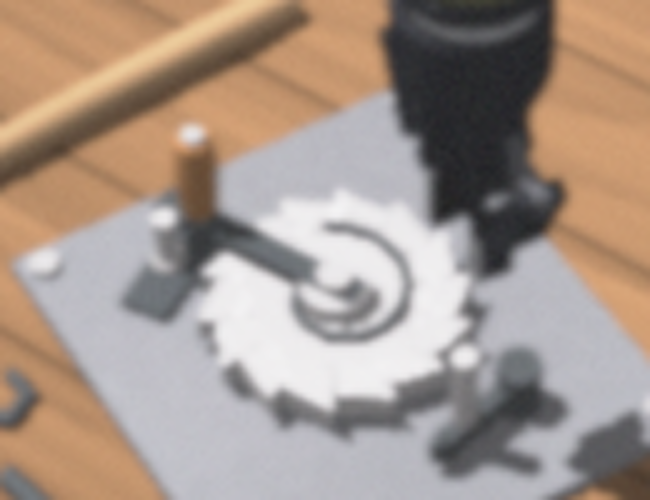

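The crank, at crop (255,250), now stands against the post at (165,235). The pawl is still out and the fork is above its knob, so I'll descend.

apply_moves(commands=[0,0,-30,0,0,0,0.4,0,0,-30,0,0,0,0.4,0,0,-14,0,0,0,0.4,0,0,-14,0,0,0,0.4,0,0,-14,0,0,0,0.4,0,0,-10,0,0,0,0.4,0,0,0,0,0,0,0.4,0,0,0,0,0,0,0.4])

```text
t: 19.6
position: [0.569, 0.0659, 0.0689]
tcp_rot: [0.216, 0.976, 0.0, 0.0]
ft_force: [0.3, -0.9, 0.8]
opening: 0.0339
```

apply_moves(commands=[-1.3,-2.8,0,0,0,0,0.4,-1.3,-2.8,0,0,0,0,0.4,-1.3,-2.8,0,0,0,0,0.4,-0.6,-2.9,0,0,0,0,0.4,-0.7,-2.9,0,0,0,0,0.4,-0.9,-2.8,0,0,0,0,0.4])

```text
t: 20.35
position: [0.5634, 0.0488, 0.0687]
tcp_rot: [0.216, 0.976, 0.0, 0.001]
ft_force: [3.7, 1.5, -1.0]
opening: 0.0341
```

apply_moves(commands=[-1,-2.8,0,0,0,-0.06,0.4,-1.2,-2.7,0,0,0,-0.06,0.4])

```text
t: 20.6
position: [0.5601, 0.0434, 0.0686]
tcp_rot: [0.275, 0.961, 0.0, -0.0]
ft_force: [0.5, 4.5, 1.7]
opening: 0.0347
```

apply_moves(commands=[-0.5,-0.9,0,0,0,-0.02,0.4,-0.5,-0.9,0,0,0,-0.02,0.4,-0.5,-0.9,0,0,0,-0.02,0.4])

```text
t: 20.98
position: [0.5586, 0.0407, 0.0683]
tcp_rot: [0.303, 0.953, 0.0, -0.0]
ft_force: [-1.0, 3.8, 0.9]
opening: 0.0342
```

apply_moves(commands=[-0.5,-0.8,0,0,0,-0.02,0.4,-0.5,-0.8,0,0,0,-0.02,0.4])

```text
t: 21.22
position: [0.5576, 0.039, 0.0682]
tcp_rot: [0.322, 0.947, -0.0, -0.0]
ft_force: [1.0, 3.3, 1.0]
opening: 0.0341
```

apply_moves(commands=[-0.5,-0.8,0,0,0,-0.02,0.4])

```text
t: 21.35
position: [0.5571, 0.0382, 0.0682]
tcp_rot: [0.332, 0.943, -0.0, -0.0]
ft_force: [0.8, 3.2, 0.7]
opening: 0.0342
```

apply_moves(commands=[-0.3,-0.4,0,0,0,0,0.4,-0.3,-0.4,0,0,0,0,0.4])

```text
t: 21.6
position: [0.5566, 0.0373, 0.0682]
tcp_rot: [0.331, 0.944, -0.0, 0.0]
ft_force: [0.8, 3.0, -0.3]
opening: 0.0342
```

apply_moves(commands=[-0.3,-0.4,0,0,0,0,0.4,-0.3,-0.4,0,0,0,0,0.4])

```text
t: 21.85
position: [0.5561, 0.0365, 0.0682]
tcp_rot: [0.331, 0.944, -0.0, 0.0]
ft_force: [1.0, 3.4, -1.0]
opening: 0.0344
```

apply_moves(commands=[-0.3,-0.4,0,0,0,0,0.4,-0.3,-0.4,0,0,0,0,0.4])

```text
t: 22.1
position: [0.5556, 0.0356, 0.0682]
tcp_rot: [0.331, 0.944, -0.0, 0.0]
ft_force: [2.7, 3.3, -2.8]
opening: 0.034
```

apply_moves(commands=[-0.3,-0.4,0,0,0,0,0.4,-0.3,-0.4,0,0,0,0,0.4])

```text
t: 22.35
position: [0.555, 0.0349, 0.0684]
tcp_rot: [0.331, 0.944, -0.0, 0.0]
ft_force: [2.6, 0.9, -2.1]
opening: 0.0343
```

apply_moves(commands=[-0.3,-0.4,0,0,0,0,0.4,-0.3,-0.4,0,0,0,0,0.4])

```text
t: 22.6
position: [0.5544, 0.0341, 0.0684]
tcp_rot: [0.331, 0.944, 0.0, 0.0]
ft_force: [2.7, 1.5, -2.3]
opening: 0.0345
```

apply_moves(commands=[-0.3,-0.4,0,0,0,0,0.4,-0.3,-0.4,0,0,0,0,0.4])

```text
t: 22.85
position: [0.5538, 0.0333, 0.0684]
tcp_rot: [0.331, 0.944, 0.0, 0.0]
ft_force: [2.8, 1.4, -1.7]
opening: 0.034
```

apply_moves(commands=[-0.3,-0.4,0,0,0,0,0.4,-0.3,-0.4,0,0,0,0,0.4])

```text
t: 23.1
position: [0.5532, 0.0325, 0.0684]
tcp_rot: [0.331, 0.944, 0.0, 0.0]
ft_force: [3.7, 0.9, -2.6]
opening: 0.0346
```

apply_moves(commands=[-0.3,-0.4,0,0,0,0,0.4])

```text
t: 23.22
position: [0.5529, 0.0321, 0.0685]
tcp_rot: [0.331, 0.944, 0.0, 0.0]
ft_force: [2.9, 2.1, -1.5]
opening: 0.0342
```

apply_moves(commands=[-0.3,-0.4,0,0,0,0,0.4])

```text
t: 23.35
position: [0.5526, 0.0317, 0.0685]
tcp_rot: [0.331, 0.944, 0.0, 0.0]
ft_force: [3.6, 1.4, -1.5]
opening: 0.034
```

apply_moves(commands=[-0.3,-0.4,0,0,0,0,0.4])

```text
t: 23.48
position: [0.5525, 0.0316, 0.0685]
tcp_rot: [0.331, 0.944, 0.0, 0.0]
ft_force: [5.3, 3.7, -2.0]
opening: 0.0341
```

apply_moves(commands=[-0.3,-0.4,0,0,0,0,0.4])

```text
t: 23.6
position: [0.5525, 0.0315, 0.0685]
tcp_rot: [0.331, 0.944, 0.001, 0.001]
ft_force: [5.5, 5.5, -3.1]
opening: 0.0346
```

Contact with the teeth: the force jumped from about 3 N to 8 N and motion stopped. I'll hold briefly, then back off and lift.

apply_moves(commands=[0,0,0,0,0,0,0.4,0,0,0,0,0,0,0.4])

```text
t: 23.85
position: [0.5525, 0.0316, 0.0685]
tcp_rot: [0.331, 0.944, 0.001, 0.001]
ft_force: [6.3, 2.8, -2.5]
opening: 0.0342
```

apply_moves(commands=[0.5,0.7,0,0,0,0,0.4,1.5,2,0,0,0,0,0.4,2,2.5,0,0,0,0,0.4,1.5,2,0,0,0,0,0.4,0,0,0,0,0,0,0.4,0,0,0,0,0,0,0.4])

```text
t: 24.6
position: [0.5572, 0.0382, 0.0683]
tcp_rot: [0.331, 0.944, -0.0, -0.0]
ft_force: [-0.1, -0.6, -0.3]
opening: 0.0343
```

apply_moves(commands=[0,0,12,0,0,0,0.4,0,0,25,0,0,0,0.4,0,0,40,0,0,0,0.4,0,0,50,0,0,0,0.4,-25,40,50,0,0,0,0.4,-25,50,20,0,0,0,0.4,-25,50,0,0,0,0,0.4,-25,50,0,0,0,0,0.4,-25,50,0,0,0,0,0.4,0,0,0,0,0,0,0.4,0,0,0,0,0,0,0.4])

```text
t: 25.98
position: [0.4348, 0.2743, 0.2614]
tcp_rot: [0.331, 0.944, 0.0, 0.0]
ft_force: [0.2, -0.1, -0.9]
opening: 0.0344
```

Run:
```python
from h import *
st=sensors.state();print(st['position'],st['ft_force'])
s=snap('scene');t=snap('top')
a=cv2.resize(t['pixels'][180:270,280:390],None,fx=3.6,fy=4,interpolation=cv2.INTER_CUBIC)
b=cv2.resize(s['pixels'][140:230,250:350],None,fx=4,fy=4,interpolation=cv2.INTER_CUBIC)
cv2.imwrite('pics/b7.png',np.hstack([a,b])[:,:,::-1])
for c in(s,t):
  W=world(c);m=(W[...,2]>.06)&(W[...,2]<.1)&(abs(W[...,0]-.56)<.03)&(abs(W[...,1]-.05)<.03)
  print(m.sum(),np.median(W[m],0))
  m=(W[...,2]>.105)&(W[...,2]<.12)&(abs(W[...,0]-.546)<.04)&(abs(W[...,1]+.13)<.04)
  q=np.median(W[m],0);print(m.sum(),q,np.arctan2(q[1]+.04,q[0]-.542))
```

```text
[0.43475654 0.27432761 0.26142576] [ 0.16401974 -0.13827778 -0.87854489]
66 [0.55864605 0.04533851 0.08384277]
50 [ 0.54885924 -0.12664968  0.11324467] -1.4918004801980276
22 [0.55501671 0.04328743 0.0920374 ]
31 [ 0.54533635 -0.1279304   0.11438117] -1.532871484359782
```

View pics/b7.png

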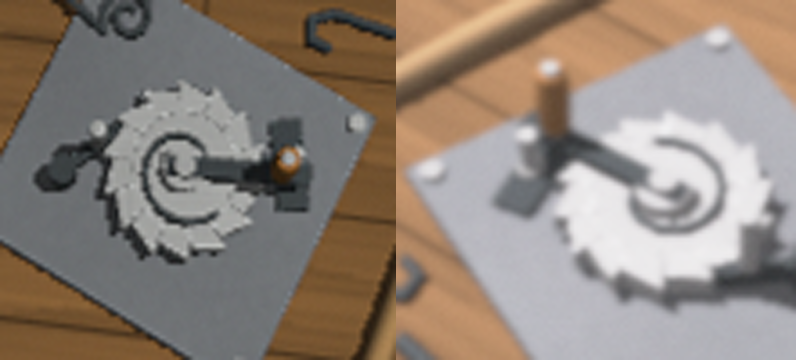

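The pawl is in at the teeth (its knob back within 2 mm of where it started) and the crank is at the post. I'll compare image crops to check that the pawl didn't shift the crank.

Run:
```python
from h import *
a=cv2.cvtColor(cv2.imread('pics/s6.png'),cv2.COLOR_BGR2GRAY)
s=dict(np.load('scene.npz'))
b=cv2.cvtColor(cv2.resize(s['pixels'][130:230,250:380],None,fx=5,fy=5,interpolation=cv2.INTER_CUBIC),cv2.COLOR_RGB2GRAY)
for n,(x,y,w,h) in dict(grip=(172,120,45,95),post=(140,205,30,110),bolt=(15,240,60,50)).items():
    r=cv2.matchTemplate(b[y-15:y+h+15,x-15:x+w+15],a[y:y+h,x:x+w],cv2.TM_CCOEFF_NORMED)
    _,v,_,l=cv2.minMaxLoc(r);print(n,v,(np.array(l)-15)/5,'px')
```

```text
grip 0.9994500279426575 [0. 0.] px
post 0.9993559718132019 [0. 0.] px
bolt 0.9979655146598816 [0. 0.] px
```

The crank hasn't moved since it was pressed on the post, so I'm handing the job in.

```bash
python3 -c "
from workcell import job
print(job.close_job())"
```

```text
the job is handed in; nothing more can be done
None
```

The job is done and handed in at about 26 s of the 72 s allowed; no verdict was reported.

- **Pawl out:** I swung it to about 0.65 rad before touching the wheel. This is estimated from the knob moving 27 mm.
- **Crank to the stop:** I pushed it round slowly to the post and held it with about 11 N at the handle. I estimate that put 7–8 N on the post; the contact force itself was not measured.
- **Pawl back in:** I eased it in until the push force rose from about 3 N to 8 N and it stopped moving. That is an estimated 3 N on the teeth. I then withdrew the arm.

**Last checks:**
- The knob is within about 2 mm of its starting spot, so the pawl is at roughly 0.05 rad.
- The crank showed no shift (0.0 px) between the pictures before and after the pawl was put back.
- The arm was clear, at about 0 N apart from sensor noise.
- The bystanders in the last view looked undisturbed; I did not measure their positions.
- The two cameras disagreed by about 0.04 rad on the crank angle (−1.49 and −1.53). The touch at about −1.53 agrees with the top view.

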